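Check the lab scale: tare the weight hanger, then load two slotted masses

ROBOT

A 6-joint arm with a two-finger parallel gripper is mounted at the origin on the work surface. World frame = base frame: x ahead of the robot, y to its left, z up, the work surface at z = 0. Lengths are in mm, angles in degrees, forces in N, time in s.
With the tool pointing down it reaches from about 300 to 850 mm from the base axis. Payload 4.2 kg.
Tool frame: the origin (TCP) lies midway between the tips of the shut fingers; the grasp point (between the pads) lies env.hold_point_z behind it (env.hold_point_z is the distance from the TCP to the grasp point, in mm); z points along the fingers, y is the line along which they close (so a half turn about z gives the same grasp; the last joint's range is limited). The gripper opens to 91 mm and grips with 3 to 60 N. Pads are 32 mm wide; open, the fingers measure 118 mm over their backs; the gripper's body (76 mm by 178 mm) begins 60 mm behind the grasp point.
Start: joints at [72.422, 18.312, 89.639, -0, 72.044, -1.146], TCP at [162.661, 551.529, 213.976] pointing down, gripper open.
Joint ranges: [-177.97, 177.97], [-48.28, 115.42], [12.27, 149.76], [-77.06, 257.06], [2.81, 150.46], [-146.56, 146.56]. Speed limits (degrees/s): [147.25, 147.25, 180, 180, 180, 180].

INTERFACE

Orientations are given as [roll, pitch, yaw] about the fixed x, y, z axes, in that order (R = Rz(yaw) Ry(pitch) Rx(roll)).
In Python, from workcell import env, viewer, spotter gives the robot as it stands.
- The arm moves only by the tool apply_moves, never from a script. Its arguments are lists of equal length, an entry for each row: "delta_pos": the shift along the world's x, y, z normalised to -1 to 1, where 1 is 120 mm, a list of three; "rot": the turn, a rotation vector about the world's x, y, z normalised to -1 to 1, where 1 is 1.5 rad, a list of three; "hand": the opening, from 0 (shut) to 1 (fully open). A call has 1 to 10 rows; each row is the pose to reach, as a shift and turn from the pose commanded when the call began; what a row does not reach only later rows make up. A row lasts 1/12 s, in which the tool goes at most 41.7 mm and 7.16 degrees, less where a joint would pass 70% of its speed; a pose out of reach is approached as far as the arm can. A call with a number of a shift or a turn outside -1 to 1 is refused whole. A call with a gripper value outside its range is refused whole. The fingers move at their own pace and stop on an object; "newtons" is the grip in N (left out, the last holds). Time passes only in rows, so rows that repeat a pose let the fingers close. It gives the time, the measured TCP pose, the force, the opening and the grip force at its end, in the units of the state.
- env.state(): the state, without advancing time (a new reading comes with each control period).
- viewer.grab_frame(name): name is "side" or "top"; returns a dict with "pixels" (400x640x3 uint8, red, green, blue), "camera_matrix" (3x3 intrinsics, pixels), "R" (3x3) and "t" (3): a world point X has camera coordinates R X + t. Camera axes: x right, y down, z forward; pixel columns grow to the right and rows downward; lengths in mm; the calibration is good to about 2 mm. A picture is of the moment at which its call begins. There is no depth.
- env.job_done(): hands the job in; it is judged then, once.
Trained networks look in a picture, given as the dict that the camera call returned (one of the last four; its "shot" number tells which), for a name from the list of things; names that differ only in an ending like _2 or _b are one class to them, and where a whole thing is asked for, a point or a joint stands for the part that bears it (a point fixed in the world has none). Each returns a list of dicts, best first, with "score" (0 to 1); they miss things now and then, are a little off and sometimes report something else, mostly with a low value. They report only what shows in the picture. A call takes as long as a camera call. They do not tell look-alikes from the thing itself.
- spotter.trace(picture, query): "mask" (400x640 bool, what is visible of it) and "box" ([centre column, centre row, width, height] in pixels, round what is visible of it).
- spotter.landmark_of(picture, query): "position" ([column, row] in pixels: a listed point, or the origin of a listed thing).
The state is a dict: "time_s": time; "qpos": joint angles; "qvel": joint speeds; "effort": joint torques, N m; "ee_pos": TCP position; "ee_rot": TCP orientation; "force": force on the tool from outside, world axes, zero at the start; "torque": the same for the moment, N m; "gripper_width": finger opening in mm; "gripper_force": force on a finger pad.
Only numpy, scipy, OpenCV 4.12 (cv2) and the standard library are available. Lean on these libraries where they do the work, as an engineer would, in place of code of your own. Each camera call takes 0.05 s, during which the arm holds its last target. There are 200 camera calls.

TASK

Check the lab scale: with the bare weight hanger standing on its pan, zero it by pressing the large rectangular tare key with the closed gripper, firmly but not hard (about 10 N) for about half a second. Then slide the thicker slotted disc onto the hanger's stem from the side, and the thinner one on top of it with its slot pointing the opposite way, both lying flat and pushed in until the stem is at the middle of the disc. Leave the hanger standing on the pan, do not press the small round keys or the tare key again once a disc is on, and leave everything else where it stands.

Things in the scene. Friction and masses are not known exactly. Their poses are not given: they have to be found in the camera images.
- scale: Lab scale, fixed, 270 (x) x 200 (y) mm. Origin: centre of its underside on the bench; local +x points from its front key strip to its rear. Key strip: local x -135 to -50 mm, 40 mm high; at x = -98 mm it has the tare key at y = +66 mm, a flat display at y = 0 and two round keys at y = -49 and -80 mm. The housing behind the strip is 60 mm high and carries the pan.
- scale_pan (a point): Centre of the top face of the round steel pan (diameter 140 mm), 72 mm above the bench.
- tare_top (a point): Centre of the top of the tare key: flat white rectangular membrane key, 34 mm (scale's x) x 46 mm (scale's y), 3 mm proud of the strip, 43 mm above the bench. Pressed straight down it yields at most 3 mm, about 4 N per mm (12 N at the stop). It registers at over 6 N from the fingers for 0.3 s; over 25 N damages it.
- tare_key (a joint): Travel of the tare key, in m: 0 at rest, 0.003 at its stop; 0.0015 is 6 N.
- key_b: Small round key on the scale, 22 mm in diameter, 3 mm proud of the strip; origin at the centre of its foot. Not to be pressed.
- key_c: Second small round key, the same. Not to be pressed.
- hanger: Brass slotted-weight hanger, loose on the pan, 0.25 kg: round base plate (64 mm diameter, 8 mm thick), a stem 8 mm in diameter on its axis, and on the stem a cap 20 mm in diameter from 52 to 57 mm above the plate's underside. Discs go on only from the side, below the cap. Origin: centre of the plate's underside; z up.
- disc_large: Thicker slotted brass disc, 66 mm diameter, 20 mm thick, about 0.5 kg, lying flat on one of two dark bench mats (3 mm thick). Origin: centre of its underside. A straight through slot 15 mm wide runs from 7.5 mm past the centre (local x = -7.5 mm) out through the rim at local +x.
- disc_large_mouth (a point): Middle of the open end of the thick disc's slot: at the rim (33 mm from the centre along local +x), half way up.
- disc_small: The thinner slotted brass disc, 60 mm in diameter, 14 mm thick, about 0.28 kg, lying flat on the other mat. Origin: centre of its underside. The same slot, 15 mm wide, from local x = -7.5 mm out through the rim at local +x.
- disc_small_mouth (a point): Middle of the open end of the thin disc's slot: at the rim (30 mm from the centre along local +x), half way up.
- dish_stack: Bystander, loose: stack of clear lidded dishes, 60 mm in diameter, 42 mm high, at the rear of the left mat. Origin: centre of its underside (as for all bystanders).
- specimen_jar: Bystander, loose: low clear jar, 52 mm in diameter, 55 mm high, at the front of the left mat.
- beaker: Bystander, loose: white cup, 56 mm in diameter at the rim, 55 mm high, at the rear of the right mat.
- timer: Bystander, loose: small white timer box, 30 (x) x 60 (y) x 40 mm, at the front of the right mat.
- tip_box: Bystander, loose: pipette-tip box with a pink lid, 85 (x) x 125 (y) x 70 mm, beyond the left mat.
- tube_rack: Bystander, loose: blue rack of tubes, 60 (x) x 186 (y) mm, 108 mm high, beyond the right mat.
- mesh_bin: Bystander, loose: dark mesh bin with pens, 90 mm in diameter, 155 mm high over the pens, left of the left mat.
- bottle: Bystander, loose: white bottle, 68 mm in diameter, 170 mm high, right of the right mat.
There are look-alikes about, which are no part of the job. Leave any grey or red look-alike of the disc_large alone.

How it is judged (in metres and radians):
On the way, in this order (a step that is already met when the one before it is completed fails the run):
1. the tare key is pressed by the fingers with more than 6 N for 0.3 s, the hanger still bare and standing on the pan (contact force between tare_key and the fingers above 6 N and horizontal distance between each of disc_large, disc_small and hanger above 0.06 m and horizontal distance between hanger and scale_pan below 0.045 m and z of hanger in the frame of scale between 0.069 and 0.0755 m and angle between hanger's own z axis and vertical below 0.06 rad), for 0.3 s.
2. the thick disc lies flat on the hanger's base plate with the stem in its slot, and the thin disc is not on yet (horizontal distance between disc_large and hanger below 0.01 m and z of disc_large in the frame of hanger between 0.005 and 0.0115 m and angle between disc_large's own z axis and vertical below 0.06 rad and horizontal distance between disc_small and hanger above 0.05 m), for 0.2 s.
At the end, for the whole second after the job is handed in: The hanger stands upright on the pan, within 45 mm of its centre; the thick disc lies flat on its base plate, the thin disc flat on the thick one, each within 10 mm of the stem axis, their slots turned 120 degrees or more apart; all at rest (horizontal distance between each of disc_large, disc_small and hanger below 0.01 m and z of disc_large in the frame of hanger between 0.005 and 0.0115 m and angle between each of disc_large, disc_small, hanger's own z axis and vertical below 0.06 rad and z of disc_small in the frame of hanger between 0.025 and 0.0315 m and x of disc_small_mouth in the frame of disc_large below -0.015 m and horizontal distance between hanger and scale_pan below 0.045 m and z of hanger in the frame of scale between 0.069 and 0.0755 m and linear speed of each of hanger, disc_large, disc_small below 0.02 m/s); the robot touches nothing.
It fails at once if the tare key is pressed with more than 25 N (contact force between tare_key and anything else above 25 N).
It fails at once if a small round key is pressed (contact force between any of key_b, key_c and anything else above 2 N).
It fails at once if the tare key is pressed while a disc is on the hanger (contact force between tare_key and anything else above 3 N and horizontal distance between any of disc_large, disc_small and hanger below 0.03 m).
It fails at once if the hanger is tipped over (angle between hanger's own z axis and vertical above 0.4 rad).
It fails at once if a bystander is moved by more than 40 mm (distance of any of dish_stack, specimen_jar, beaker, timer, tip_box, tube_rack, mesh_bin, bottle from where it was at the start of the episode above 0.04 m).
It also fails if it takes over 72 s, if anything falls off the work surface, if the arm or the gripper's body presses on something with over 40 N, if the wrist force passes 120 N, or if a joint passes its speed limit or range.

## Working session

There is one attempt and no reset: what is moved stays moved. The work goes in short steps, Python scripts to look and compute and a tool call to move; the robot and the scene stay as the last step left them, time stands still between calls to the robot, and variables do not carry over. Pictures are saved under pics/ and viewed, at most 10 in all, crops included, and the job is handed in when it is done.

Besides the shell and the picture viewer there is one more tool, called as name(argument=value, ...) on one line, values as JSON. apply_moves: Moves the arm, as the interface text tells. Its arguments: {"type":"object","properties":{"delta_pos":{"type":"array"},"rot":{"type":"array"},"hand":{"type":"array"},"newtons":{"type":"number"}},"required":["delta_pos","rot","hand"]}

```bash
mkdir -p pics; cat > h.py <<'E'
import numpy as np, cv2
from workcell import env, viewer, spotter
def save(f,n): cv2.imwrite('pics/'+n,cv2.cvtColor(f["pixels"],cv2.COLOR_RGB2BGR))
def unproj(f,px,z):
    K=np.array(f["camera_matrix"]);R=np.array(f["R"]);t=np.array(f["t"])
    d=R.T@np.linalg.inv(K)@np.array([px[0],px[1],1.]);c=-R.T@t
    return c+d*(z-c[2])/d[2]
def proj(f,X):
    p=np.array(f["camera_matrix"])@(np.array(f["R"])@np.array(X,float)+np.array(f["t"]));return p[:2]/p[2]
E
python3 - <<'E'
from h import *
print(env.hold_point_z, env.state())
a=viewer.grab_frame("top");b=viewer.grab_frame("side")
save(a,"top0.png");save(b,"side0.png")
for f in(a,b):
    print(-np.array(f["R"]).T@np.array(f["t"]))
Z=dict(scale=0,scale_pan=72,tare_top=43,key_b=40,hanger=72,disc_large=3,disc_large_mouth=13,disc_small=3,disc_small_mouth=10,dish_stack=0,specimen_jar=0,beaker=0,timer=0,tip_box=0,tube_rack=0,mesh_bin=0,bottle=0)
for q,z in Z.items():
    for n,f in(("top",a),("side",b)):
        for d in spotter.landmark_of(f,q)[:4]:
            print(q,n,round(d["score"],2),np.round(d["position"],1),np.round(unproj(f,d["position"],z),1))
E
```

```text
18.8 {'time_s': 0.0, 'qpos': array([ 7.24213921e+01,  1.83529980e+01,  8.97083430e+01, -9.96131841e-04,
        7.20440634e+01, -1.14701366e+00]), 'qvel': array([-0.00343323, -0.08783548,  0.02320451, -0.06639925, -0.02073312,
       -0.07461323]), 'effort': array([-5.27826614e-04, -4.12468350e+01, -2.31968290e+01,  7.26736570e-02,
        4.59161145e-02, -1.42457034e-04]), 'ee_pos': array([162.50777207, 551.01314613, 213.0935656 ]), 'ee_rot': array([-1.79894598e+02, -1.16310981e-03,  1.63568713e+02]), 'force': array([0.07439874, 0.52526357, 0.32062743]), 'torque': array([ 0.02317947, -0.01393228, -0.00724882]), 'gripper_force': 0.0, 'gripper_width': 91.52002046044188}
[ 356.50024902   10.33744542 1187.00786272]
[  149.70198099 -1224.88657032  1069.64371909]
scale top 0.63 [312.7 199.9] [554.5  20.9   0. ]
scale top 0.26 [310.5 177.7] [628.2  26.9   0. ]
scale side 0.92 [327.9 212.6] [552.9  26.5   0. ]
scale_pan top 0.58 [312.4 174.2] [622.6  19.9  72. ]
scale_pan side 0.8 [341.5 194. ] [597.2  21.2  72. ]
tare_top top 0.57 [296.1 229.8] [454.8  73.   43. ]
tare_top side 0.52 [297.1
[... 2237 characters left out ...]
0. ]
timer side 0.52 [280.9 304.9] [ 311.7 -315.2    0. ]
tip_box top 0.62 [219.9 146.7] [737.8 324.7   0. ]
tip_box top 0.17 [428.5 148.8] [ 720.2 -366.5    0. ]
tip_box side 0.75 [347.9 156.8] [730.1 331.2   0. ]
tube_rack top 0.74 [425.7 148.2] [ 722.4 -357.3    0. ]
tube_rack top 0.58 [299.5 229.7] [458.6  64.5   0. ]
tube_rack side 0.77 [420.2 282.9] [ 709.2 -351.4    0. ]
tube_rack side 0.54 [340.7 192.7] [629.2 119.2   0. ]
mesh_bin top 0.68 [138.3 216.9] [508.7 579.1   0. ]
mesh_bin top 0.49 [417.2 212.5] [ 507.6 -316.2    0. ]
mesh_bin side 0.64 [276.5 137.9] [496.6 550.6   0. ]
bottle top 0.92 [492.8 237.9] [ 421.4 -554.4    0. ]
bottle top 0.69 [419.5 212. ] [ 509.1 -323.7    0. ]
```

```bash
python3 - <<'E'
import cv2
a=cv2.imread('pics/top0.png')[120:310,120:360];b=cv2.imread('pics/side0.png')[130:330,210:450]
cv2.imwrite('pics/c1.png',cv2.resize(a,None,fx=3.3,fy=3.1,interpolation=cv2.INTER_CUBIC))
cv2.imwrite('pics/c2.png',cv2.resize(b,None,fx=3,fy=3,interpolation=cv2.INTER_CUBIC))
E
```

```text
(no output)
```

View pics/c1.png

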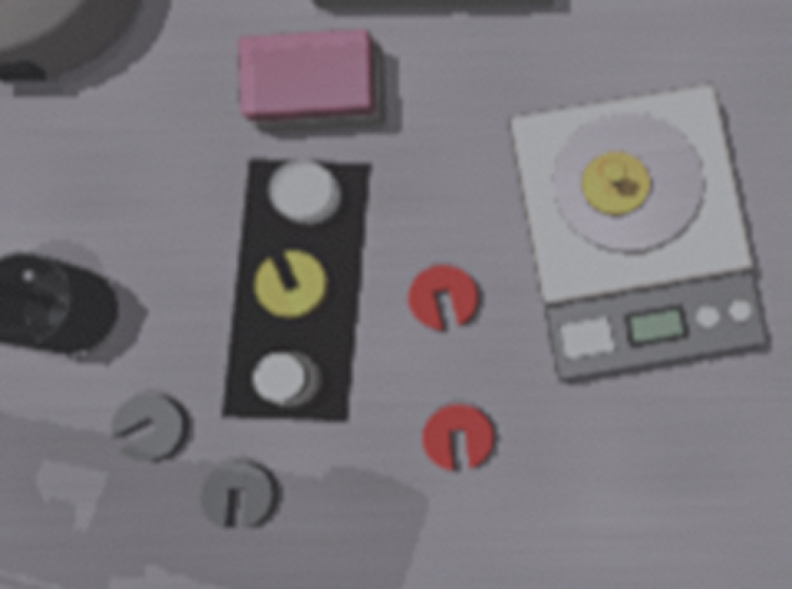

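View pics/c2.png

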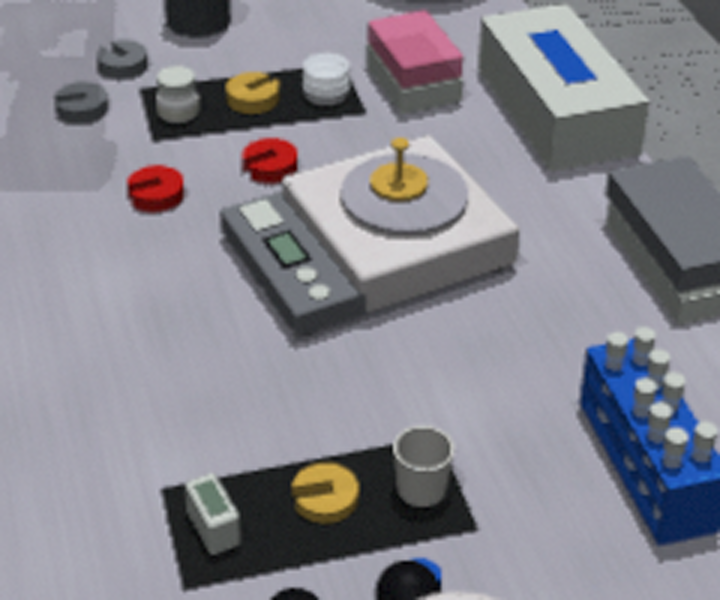

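```bash
cat >> h.py <<'E'
from scipy.optimize import minimize
S=6
def yel(f):
    p=f["pixels"].astype(float); return np.clip(((p[...,0]+p[...,1])/2-p[...,2]-15)/70,0,1)
def outline(x,y,yaw,r,slot=True):
    if slot:
        a0=np.arcsin(7.5/r);a=np.linspace(a0,2*np.pi-a0,60)
        P=np.c_[r*np.cos(a),r*np.sin(a)];P=np.r_[P,[[-7.5,-7.5],[-7.5,7.5]]]
    else:
        a=np.linspace(0,2*np.pi,60);P=np.c_[r*np.cos(a),r*np.sin(a)]
    c,s=np.cos(yaw),np.sin(yaw); return P@np.array([[c,s],[-s,c]])+[x,y]
def render(f,parts,box):
    x0,y0,x1,y1=box;img=np.zeros(((y1-y0)*S,(x1-x0)*S),np.uint8)
    for P,z,v in parts:
        q=np.array([proj(f,[*p,z]) for p in P])
        q=((q-[x0-.0,y0-.0]+.5)*S*16).astype(np.int32)
        cv2.fillPoly(img,[q],int(255*v),cv2.LINE_8,4)
    return cv2.resize(img,(x1-x0,y1-y0),interpolation=cv2.INTER_AREA)/255.
def fit(fs,p0,r,z0,h,slot=True,extra=0):
    """extra: cap radius at z0+57 for hanger"""
    def cost(p,out=None):
        c=0
        for f in fs:
            u=proj(f,[p0[0],p0[1],z0+h]);w=20
            b=[int(u[0]-w),int(u[1]-w),int(u[0]+w),int(u[1]+w)]
            O=outline(p[0],p[1],p[2] if slot else 0,r,slot);C=outline(p[0],p[1],0,r,False)
            parts=[(C,z0+h*k/5,1) for k in range(5)]
            if slot: parts+=[(C,z0+h,.0)]
            parts+=[(O,z0+h,1)]
            if extra: parts+=[(outline(p[0],p[1],0,extra,False),z0+57,.8)]
            m=render(f,parts,b);o=yel(f)[b[1]:b[3],b[0]:b[2]]
            c+=((m-o)**2).sum()
        return c
    best=None
    for yaw in ([p0[2]-.5,p0[2],p0[2]+.5] if slot else [0]):
        x0=np.array([p0[0],p0[1],yaw]);sim=[x0]+[x0+d for d in np.diag([8,8,.4])]
        r_=minimize(cost,x0,method='Nelder-Mead',options=dict(initial_simplex=sim,maxfev=150,xatol=.05,fatol=.02))
        if best is None or r_.fun<best.fun: best=r_
    return np.round(best.x,2),round(np.degrees(best.x[2]),1),round(best.fun,1)
E
cat > m.py <<'E'
from h import *
a=viewer.grab_frame("top");b=viewer.grab_frame("side")
for fs,n in(([a],'top'),([b],'side'),([a,b],'both')):
    print(n,'L',fit(fs,[514,355,1.8],33,3,20))
    print(n,'S',fit(fs,[418,-317,3.1],30,3,14))
    print(n,'H',fit(fs,[610,43,0],32,72,8,False,10))
E
cat > k.py <<'E'
from h import *
a=viewer.grab_frame("top");b=viewer.grab_frame("side")
# scale fit: landmarks from mask centroids of tare key
for n,f in(('top',a),('side',b)):
    for q,z in(("tare_top",43),("key_b",43),("scale_pan",72)):
        for d in spotter.trace(f,q)[:2]:
            ys,xs=np.nonzero(d["mask"]);print(n,q,round(d["score"],2),len(xs),np.round(unproj(f,[xs.mean(),ys.mean()],z),1))
E
python3 m.py; python3 k.py
```

```text
top L (array([5.2208e+02, 3.5396e+02, 3.9000e-01]), np.float64(22.4), np.float64(48.9))
top S (array([ 418.6 , -311.49,    3.02]), np.float64(173.3), np.float64(36.9))
top H (array([6.084e+02, 3.893e+01, 3.500e-01]), np.float64(20.1), np.float64(72.3))
side L (array([517.98, 351.36,   2.02]), np.float64(115.8), np.float64(39.9))
side S (array([ 417.08, -313.15,    3.16]), np.float64(181.3), np.float64(30.1))
side H (array([6.0502e+02, 3.5930e+01, 3.6000e-01]), np.float64(20.9), np.float64(26.8))
both L (array([5.2209e+02, 3.5434e+02, 3.7000e-01]), np.float64(21.5), np.float64(86.5))
both S (array([ 417.51, -312.66,    3.1 ]), np.float64(177.8), np.float64(75.0))
both H (array([6.0739e+02, 3.8390e+01, 9.0000e-02]), np.float64(5.0), np.float64(105.9))
top tare_top 0.49 180 [458.8  66.8  43. ]
top key_b 0.58 274 [ 420.3 -303.7   43. ]
top scale_pan 0.95 5216 [557.7  19.2  72. ]
side scale_pan 0.77 3874 [543.8 -42.7  72. ]
side scale_pan 0.26 249 [410.2 279.9  72. ]
```

apply_moves(delta_pos=[[1, -1, 0], [1, -1, 0], [1, -1, 0], [1, -1, 0], [1, -1, 0]], rot=[[0, 0, 0.3], [0, 0, 0.3], [0, 0, 0.3], [0, 0, 0.3], [0, 0, 0.3]], hand=[0, 0, 0, 0, 0])

```text
time_s: 2.72
ee_pos: [285.5, 427.8, 214.1]
ee_rot: [-179.9, 0.1, -170.7]
force: [0.3, 0.4, -0.2]
gripper_width: 60.8
gripper_force: 0.0
```

apply_moves(delta_pos=[[1, -1, -0.3], [1, -1, -0.3], [1, -1, -0.3], [1, -1, -0.3], [1, -1, -0.3]], rot=[[0, 0, 0], [0, 0, 0], [0, 0, 0], [0, 0, 0], [0, 0, 0]], hand=[0, 0, 0, 0, 0])

```text
time_s: 3.13
ee_pos: [405.5, 307.5, 176.7]
ee_rot: [-179.8, -0.0, -171.0]
force: [-0.5, -0.4, -0.7]
gripper_width: 27.1
gripper_force: 0.0
```

apply_moves(delta_pos=[[0.46, -1, 0], [0.46, -1, 0], [0.46, -1, 0], [0.46, -1, 0], [0.46, -1, 0]], rot=[[0, 0, 0], [0, 0, 0], [0, 0, 0], [0, 0, 0], [0, 0, 0]], hand=[0, 0, 0, 0, 0])

```text
time_s: 3.55
ee_pos: [458.6, 190.2, 178.1]
ee_rot: [180.0, 0.0, -170.9]
force: [0.8, 0.3, -0.6]
gripper_width: 0.2
gripper_force: 0.0
```

apply_moves(delta_pos=[[0, -1, -0.5], [0, -1, -0.5], [0, -1, -0.5], [0, -1, -0.5], [0, -1, -0.5]], rot=[[0, 0, 0], [0, 0, 0], [0, 0, 0], [0, 0, 0], [0, 0, 0]], hand=[0, 0, 0, 0, 0])

```text
time_s: 3.97
ee_pos: [456.5, 71.3, 116.8]
ee_rot: [180.0, -0.2, -170.8]
force: [-0.3, 0.3, -0.5]
gripper_width: 0.8
gripper_force: 0.0
```

apply_moves(delta_pos=[[0, -0.03, -0.3], [0, -0.03, -0.57], [0, -0.03, -0.57], [0, -0.03, -0.57], [0, -0.03, -0.57], [0, -0.03, -0.57]], rot=[[0, 0, 0], [0, 0, 0], [0, 0, 0], [0, 0, 0], [0, 0, 0], [0, 0, 0]], hand=[0, 0, 0, 0, 0, 0])

```text
time_s: 4.47
ee_pos: [459.7, 69.2, 51.6]
ee_rot: [180.0, 0.3, -170.6]
force: [0.1, 1.5, 0.6]
gripper_width: 0.4
gripper_force: 0.0
```

```bash
python3 - <<'E'
from h import *
a=viewer.grab_frame("top");b=viewer.grab_frame("side")
for fs,n in(([a],'top'),([b],'side')):
    print(n,'L',fit(fs,[519,353,.4],33,3,20))
save(a,"t1.png");save(b,"s1.png")
A=cv2.resize(cv2.imread('pics/t1.png')[150:250,270:370],None,fx=4,fy=4,interpolation=cv2.INTER_CUBIC)
B=cv2.resize(cv2.imread('pics/s1.png')[150:250,280:380],None,fx=4,fy=4,interpolation=cv2.INTER_CUBIC)
cv2.imwrite('pics/c3.png',np.hstack([A,B]));print(env.state()["ee_pos"],env.state()["force"])
E
```

```text
top L (array([5.2275e+02, 3.5486e+02, 3.6000e-01]), np.float64(20.4), np.float64(38.3))
side L (array([440.38, 571.44,  -6.7 ]), np.float64(-384.1), np.float64(0.1))
[459.21291791  68.61479346  51.26501312] [-0.72587741  0.20184193  0.32160925]
```

View pics/c3.png

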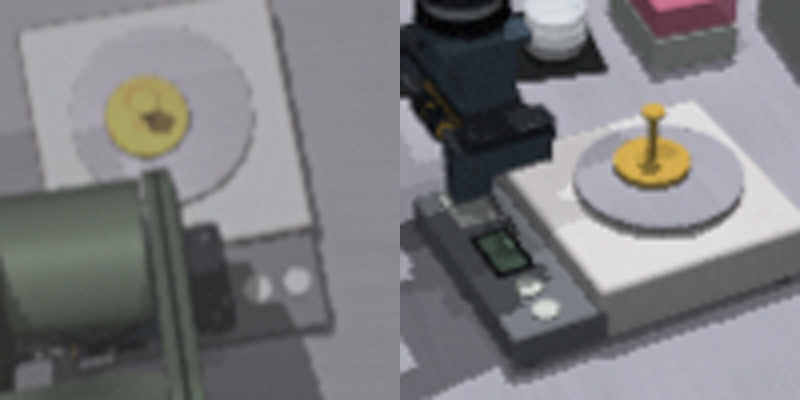

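apply_moves(delta_pos=[[0, 0, -0.03], [0, 0, -0.05], [0, 0, -0.06], [0, 0, -0.07], [0, 0, -0.07]], rot=[[0, 0, 0], [0, 0, 0], [0, 0, 0], [0, 0, 0], [0, 0, 0]], hand=[0, 0, 0, 0, 0])

```text
time_s: 4.98
ee_pos: [458.0, 67.9, 41.5]
ee_rot: [180.0, 0.0, -170.7]
force: [-2.5, 0.3, 7.7]
gripper_width: 0.4
gripper_force: 3.4
```

apply_moves(delta_pos=[[0, 0, -0.005], [0, 0, -0.005], [0, 0, -0.005], [0, 0, -0.005], [0, 0, -0.005], [0, 0, -0.005], [0, 0, -0.005]], rot=[[0, 0, 0], [0, 0, 0], [0, 0, 0], [0, 0, 0], [0, 0, 0], [0, 0, 0], [0, 0, 0]], hand=[0, 0, 0, 0, 0, 0, 0])

```text
time_s: 5.57
ee_pos: [458.0, 68.0, 41.3]
ee_rot: [180.0, 0.0, -170.7]
force: [-2.2, -0.4, 8.3]
gripper_width: 0.7
gripper_force: 3.9
```

apply_moves(delta_pos=[[0, 0, -0.005], [0, 0, -0.005], [0, 0, -0.005], [0, 0, -0.005], [0, 0, -0.005], [0, 0, 0.2], [0, 0, 0.4], [0, 0, 0.6], [0, 0, 0.6], [0, 0, 0.6]], rot=[[0, 0, 0], [0, 0, 0], [0, 0, 0], [0, 0, 0], [0, 0, 0], [0, 0, 0], [0, 0, 0], [0, 0, 0], [0, 0, 0], [0, 0, 0]], hand=[0, 0, 0, 0, 0, 0, 0, 0, 0, 0])

```text
time_s: 6.4
ee_pos: [458.6, 67.9, 113.5]
ee_rot: [-180.0, 0.2, -170.7]
force: [-0.1, -0.2, -1.0]
gripper_width: 0.5
gripper_force: 0.0
```

apply_moves(delta_pos=[[0.53, 1, 0.2], [0.53, 1, 0.2], [0.53, 1, 0.2], [0.53, 1, 0.2]], rot=[[0, 0, 0.13], [0, 0, 0.13], [0, 0, 0.13], [0, 0, 0.13]], hand=[1, 1, 1, 1])

```text
time_s: 6.73
ee_pos: [524.0, 192.2, 136.1]
ee_rot: [179.9, 0.2, -159.4]
force: [1.2, -0.3, 0.3]
gripper_width: 24.1
gripper_force: 0.0
```

```bash
python3 - <<'E'
from h import *
a=viewer.grab_frame("top");b=viewer.grab_frame("side")
for fs,n in(([a],'top'),([b],'side')):
    print(n,'L',fit(fs,[519,353,.4],33,3,20))
    for r in(9,10): print(n,'H',fit(fs,[607,40,0],32,72,8,False,r))
st=env.state();print(st["ee_pos"],st["ee_rot"],st["qpos"])
print(unproj(a,[306.75,179],80),unproj(a,[306.5,175.5],129))
E
```

```text
top L (array([572.14, 230.43,   3.53]), np.float64(202.0), np.float64(0.0))
top H (array([6.086e+02, 3.884e+01, 7.000e-02]), np.float64(3.9), np.float64(59.3))
top H (array([6.0859e+02, 3.8840e+01, 1.2000e-01]), np.float64(6.7), np.float64(58.6))
side L (array([5.1886e+02, 3.5056e+02, 3.8000e-01]), np.float64(21.7), np.float64(25.4))
side H (array([6.0563e+02, 3.6680e+01, 2.7000e-01]), np.float64(15.4), np.float64(25.3))
side H (array([6.0563e+02, 3.6680e+01, 2.8000e-01]), np.float64(16.1), np.float64(25.0))
[521.98817405 189.73966002 135.20110753] [ 1.79985192e+02 -6.51309247e-02 -1.59322679e+02] [ 1.87818340e+01  2.01350526e+01  9.90052560e+01  1.44689198e-02
  6.09252773e+01 -9.19025167e+01]
[605.99584178  37.30027173  80.        ] [605.40455982  36.70527798 129.        ]
```

apply_moves(delta_pos=[[-0.012, 1, -0.1], [-0.012, 1, -0.1], [-0.012, 1, -0.1], [-0.012, 1, -0.1]], rot=[[0, 0, 0.01], [0, 0, 0.01], [0, 0, 0.01], [0, 0, 0.01]], hand=[1, 1, 1, 1])

```text
time_s: 7.17
ee_pos: [518.5, 311.7, 122.1]
ee_rot: [179.9, -0.1, -158.4]
force: [1.2, -0.1, -0.4]
gripper_width: 58.8
gripper_force: 0.0
```

apply_moves(delta_pos=[[0, 0.36, -0.2], [0, 0.36, -0.4], [0, 0.36, -0.6], [0, 0.36, -0.6], [0, 0.36, -0.6]], rot=[[0, 0, 0], [0, 0, 0], [0, 0, 0], [0, 0, 0], [0, 0, 0]], hand=[1, 1, 1, 1, 1])

```text
time_s: 7.58
ee_pos: [518.4, 348.7, 50.7]
ee_rot: [-179.9, -0.3, -158.7]
force: [0.5, 0.0, 0.3]
gripper_width: 90.3
gripper_force: 0.0
```

```bash
python3 - <<'E'
from h import *
b=viewer.grab_frame("side");st=env.state()
print(st["ee_pos"],st["ee_rot"],st["gripper_width"],st["force"])
print(fit([b],[519,351,.4],33,3,20))
save(b,"s2.png")
cv2.imwrite('pics/c4.png',cv2.resize(cv2.imread('pics/s2.png')[110:210,240:360],None,fx=5,fy=5,interpolation=cv2.INTER_CUBIC))
E
```

```text
[519.77007886 349.58818084  52.44945248] [-1.79965461e+02 -1.00740057e-01 -1.58676267e+02] 91.02036695339568 [ 0.28089168 -0.56315389 -0.42907513]
(array([ 5.1835e+02,  3.4956e+02, -3.0000e-02]), np.float64(-1.9), np.float64(50.9))
```

View pics/c4.png

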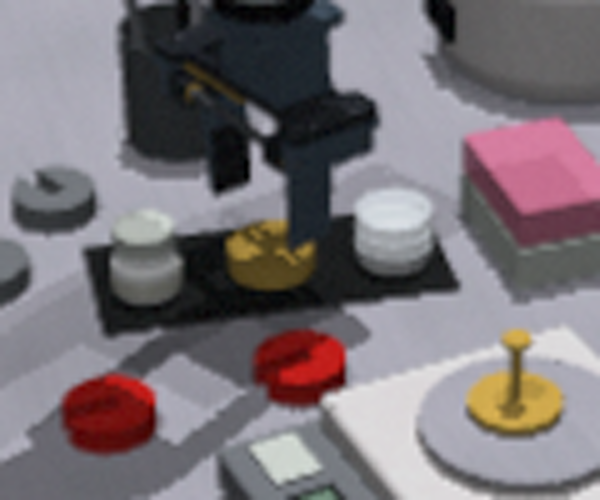

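apply_moves(delta_pos=[[0.01, 0.022, -0.1], [0.01, 0.022, -0.2], [0.01, 0.022, -0.3], [0.01, 0.022, -0.37], [0.01, 0.022, -0.38], [0.01, 0.022, -0.38]], rot=[[0, 0, 0], [0, 0, 0], [0, 0, 0], [0, 0, 0], [0, 0, 0], [0, 0, 0]], hand=[1, 1, 1, 1, 1, 1])

```text
time_s: 8.13
ee_pos: [520.7, 353.3, 5.9]
ee_rot: [-180.0, -0.1, -158.6]
force: [0.2, 0.3, 0.2]
gripper_width: 91.3
gripper_force: 0.0
```

apply_moves(delta_pos=[[0, 0, 0], [0, 0, 0], [0, 0, 0], [0, 0, 0], [0, 0, 0], [0, 0, 0], [0, 0, 0], [0, 0, 0], [0, 0, 0], [0, 0, 0]], rot=[[0, 0, 0], [0, 0, 0], [0, 0, 0], [0, 0, 0], [0, 0, 0], [0, 0, 0], [0, 0, 0], [0, 0, 0], [0, 0, 0], [0, 0, 0]], hand=[0, 0, 0, 0, 0, 0, 0, 0, 0, 0], newtons=35)

```text
time_s: 8.97
ee_pos: [521.6, 353.6, 7.5]
ee_rot: [-180.0, 0.0, -158.6]
force: [1.3, -3.6, 4.1]
gripper_width: 65.0
gripper_force: 35.0
```

apply_moves(delta_pos=[[0, 0, 0.2], [0, 0, 0.5], [0, 0, 0.8], [0, 0, 1], [0, 0, 1], [0, 0, 1]], rot=[[0, 0, 0], [0, 0, 0], [0, 0, 0], [0, 0, 0], [0, 0, 0], [0, 0, 0]], hand=[0, 0, 0, 0, 0, 0])

```text
time_s: 9.47
ee_pos: [520.8, 354.2, 126.5]
ee_rot: [179.9, 0.0, -158.6]
force: [-0.5, -0.4, -5.6]
gripper_width: 65.4
gripper_force: 35.0
```

apply_moves(delta_pos=[[0, -1, 0], [0, -1, 0], [0, -1, 0], [0, -1, 0]], rot=[[0, 0, 0], [0, 0, 0], [0, 0, 0], [0, 0, 0]], hand=[0, 0, 0, 0])

```text
time_s: 9.8
ee_pos: [517.7, 226.8, 123.0]
ee_rot: [-179.8, -0.7, -158.8]
force: [0.6, 0.0, -4.7]
gripper_width: 65.2
gripper_force: 35.0
```

apply_moves(delta_pos=[[0, -1, 0], [0, -1, 0], [0, -1, 0], [0, -1, 0]], rot=[[0, 0, 0], [0, 0, 0], [0, 0, 0], [0, 0, 0]], hand=[0, 0, 0, 0])

```text
time_s: 10.13
ee_pos: [518.2, 107.8, 123.6]
ee_rot: [-179.9, -0.5, -158.9]
force: [-0.1, 0.7, -4.4]
gripper_width: 65.3
gripper_force: 35.0
```

apply_moves(delta_pos=[[0, -0.9, -0.2], [0, -0.9, -0.2], [0, -0.9, -0.2], [0, -0.9, -0.2], [0, -0.9, -0.2]], rot=[[0, 0, 0], [0, 0, 0], [0, 0, 0], [0, 0, 0], [0, 0, 0]], hand=[0, 0, 0, 0, 0])

```text
time_s: 10.55
ee_pos: [519.2, 5.1, 100.0]
ee_rot: [179.8, -0.3, -158.8]
force: [0.4, -0.3, -4.4]
gripper_width: 65.1
gripper_force: 35.0
```

```bash
python3 - <<'E'
from h import *
a=viewer.grab_frame("top");b=viewer.grab_frame("side");st=env.state()
p=st["ee_pos"];print(p,st["ee_rot"],st["gripper_width"],st["qpos"])
for f in(a,b):
    print(fit([f],[p[0],p[1],.37],33,p[2]-4,20),fit([f],[607,37.5,0],32,72,8,False,9))
save(a,"t3.png");save(b,"s3.png")
A=cv2.resize(cv2.imread('pics/t3.png')[150:250,270:370],None,fx=4,fy=4,interpolation=cv2.INTER_CUBIC)
B=cv2.resize(cv2.imread('pics/s3.png')[140:240,280:380],None,fx=4,fy=4,interpolation=cv2.INTER_CUBIC)
cv2.imwrite('pics/c5.png',np.hstack([A,B]))
E
```

```text
[520.28472684   6.58369904 101.34846622] [ 1.79877356e+02 -1.54566723e-01 -1.58639809e+02] 65.00882991191519 [-5.77588220e-01  1.93140297e+01  1.06030256e+02  6.85142355e-02
  5.48449274e+01 -1.11977156e+02]
(array([510.27,   5.66,   0.72]), np.float64(41.1), np.float64(298.7)) (array([679.59, -78.06,  -4.59]), np.float64(-263.1), np.float64(0.0))
(array([ 5.1618e+02,  2.8100e+00, -4.0000e-02]), np.float64(-2.4), np.float64(229.9)) (array([6.054e+02, 3.708e+01, 1.600e-01]), np.float64(9.0), np.float64(42.0))
```

View pics/c5.png

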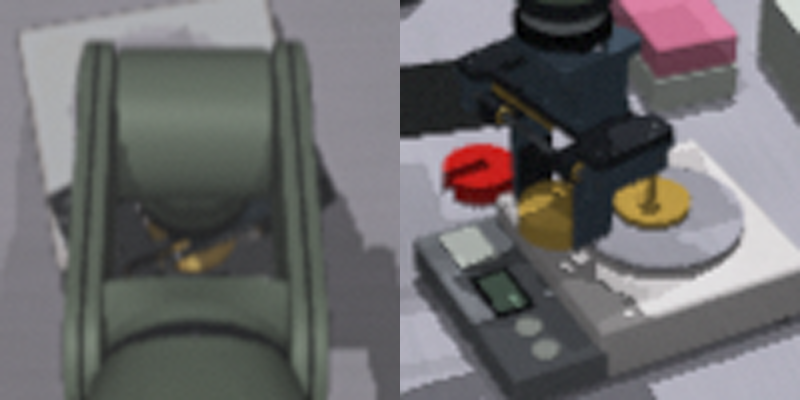

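```bash
cat > av.py <<'E'
from h import *
P=[];Y=[]
for i in range(6):
    viewer.grab_frame("side");s=env.state();P.append(s["ee_pos"]);Y.append(s["ee_rot"][2])
print(np.mean(P,0),np.std(P,0),np.mean(Y),s["force"],s["gripper_width"],s["gripper_force"],s["time_s"])
E
python3 av.py
```

```text
[521.04729249   6.83434251 102.57075991] [0.19899932 0.12686531 0.39898777] -158.54606073617472 [ 0.47224079 -0.53608774 -4.94635935] 64.90241067871737 34.9984247982502 10.95
```

apply_moves(delta_pos=[[0.008, -0.019, -0.1], [0.2, 0.06, -0.13], [0.4, 0.134, -0.13], [0.4, 0.134, -0.13], [0.4, 0.134, -0.13]], rot=[[0, 0, 0], [0, 0, 0], [0, 0, 0], [0, 0, 0], [0, 0, 0]], hand=[0, 0, 0, 0, 0])

```text
time_s: 11.37
ee_pos: [570.4, 22.6, 87.3]
ee_rot: [-180.0, 0.0, -158.5]
force: [-0.3, 0.3, -4.7]
gripper_width: 65.3
gripper_force: 35.0
```

```bash
python3 av.py; python3 - <<'E'
from h import *
b=viewer.grab_frame("side");save(b,"s4.png")
cv2.imwrite('pics/c6.png',cv2.resize(cv2.imread('pics/s4.png')[150:220,300:390],None,fx=7,fy=7,interpolation=cv2.INTER_CUBIC))
E
```

```text
[568.48365138  21.93179303  87.29800339] [0.26121761 0.21779142 0.13789325] -158.60157856894213 [-0.207407   -0.27892679 -4.68984899] 65.14992849265903 34.99846961349249 11.6667
```

View pics/c6.png

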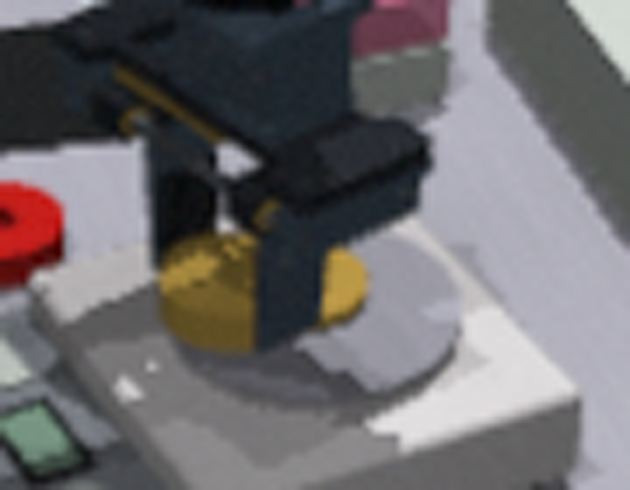

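apply_moves(delta_pos=[[0.04, 0.017, 0], [0.08, 0.033, 0], [0.12, 0.05, 0], [0.16, 0.066, 0], [0.2, 0.083, 0], [0.24, 0.1, 0], [0.28, 0.116, 0], [0.32, 0.132, 0], [0.32, 0.132, 0]], rot=[[0, 0, 0], [0, 0, 0], [0, 0, 0], [0, 0, 0], [0, 0, 0], [0, 0, 0], [0, 0, 0], [0, 0, 0], [0, 0, 0]], hand=[0, 0, 0, 0, 0, 0, 0, 0, 0])

```text
time_s: 12.47
ee_pos: [609.0, 38.2, 87.4]
ee_rot: [-180.0, 0.1, -158.6]
force: [0.3, 1.1, -5.0]
gripper_width: 65.2
gripper_force: 35.0
```

```bash
python3 av.py; python3 - <<'E'
from h import *
b=viewer.grab_frame("side");save(b,"s5.png")
cv2.imwrite('pics/c7.png',cv2.resize(cv2.imread('pics/s5.png')[150:220,300:390],None,fx=7,fy=7,interpolation=cv2.INTER_CUBIC))
E
```

```text
[607.47070969  37.67096925  87.25971808] [0.323354   0.10812529 0.06607867] -158.61456691562327 [-0.17542321  0.29396481 -4.87327128] 64.93755525111966 34.99843340367079 12.7667
```

View pics/c7.png

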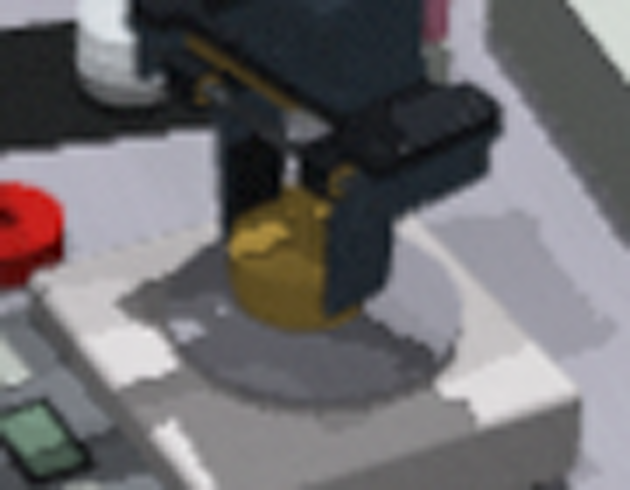

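apply_moves(delta_pos=[[0, 0, -0.008], [0, 0, -0.016], [0, 0, -0.022], [0, 0, -0.022]], rot=[[0, 0, 0], [0, 0, 0], [0, 0, 0], [0, 0, 0]], hand=[0, 0, 0, 0])

```text
time_s: 13.15
ee_pos: [607.5, 37.7, 84.6]
ee_rot: [180.0, -0.0, -158.6]
force: [-0.1, -0.3, -4.1]
gripper_width: 64.8
gripper_force: 35.0
```

apply_moves(delta_pos=[[0, 0, -0.004], [0, 0, -0.008], [0, 0, -0.008]], rot=[[0, 0, 0], [0, 0, 0], [0, 0, 0]], hand=[0, 0, 0])

```text
time_s: 13.4
ee_pos: [607.6, 37.7, 84.5]
ee_rot: [-180.0, 0.0, -158.6]
force: [-2.0, -0.0, 1.4]
gripper_width: 65.1
gripper_force: 35.0
```

apply_moves(delta_pos=[[0, 0, 0], [0, 0, 0], [0, 0, 0], [0, 0, 0], [0, 0, 0], [0, 0, 0]], rot=[[0, 0, 0], [0, 0, 0], [0, 0, 0], [0, 0, 0], [0, 0, 0], [0, 0, 0]], hand=[0.8, 0.9, 0.95, 1, 1, 1])

```text
time_s: 13.9
ee_pos: [607.8, 37.7, 83.8]
ee_rot: [180.0, 0.0, -158.6]
force: [-0.9, -0.8, 0.4]
gripper_width: 91.1
gripper_force: 0.0
```

apply_moves(delta_pos=[[0, 0, 0.1], [0, 0, 0.3], [0, 0, 0.6], [0, 0, 0.8], [0, 0, 0.8]], rot=[[0, 0, 0], [0, 0, 0], [0, 0, 0], [0, 0, 0], [0, 0, 0]], hand=[1, 1, 1, 1, 1])

```text
time_s: 14.32
ee_pos: [611.0, 37.8, 185.8]
ee_rot: [-179.8, 0.6, -158.6]
force: [1.2, -0.4, 0.1]
gripper_width: 91.2
gripper_force: 0.0
```

apply_moves(delta_pos=[[-0.8, -1, 0], [-0.8, -1, 0], [-0.8, -1, 0], [-0.8, -1, 0], [-0.8, -1, 0]], rot=[[0, 0, -0.28], [0, 0, -0.28], [0, 0, -0.28], [0, 0, -0.28], [0, 0, -0.28]], hand=[1, 1, 1, 1, 1])

```text
time_s: 14.73
ee_pos: [507.7, -85.4, 179.4]
ee_rot: [-179.9, -0.2, 177.0]
force: [-1.3, -0.8, -0.1]
gripper_width: 91.7
gripper_force: 0.0
```

```bash
python3 - <<'E'
from h import *
a=viewer.grab_frame("top");b=viewer.grab_frame("side");st=env.state()
print(st["ee_pos"],st["ee_rot"],st["qpos"])
for f in(a,b):
    print(fit([f],[417.8,-312.3,3.1],30,3,14),fit([f],[607,37.5,.37],33,80,20,True,9))
save(a,"t6.png");save(b,"s6.png")
A=cv2.resize(cv2.imread('pics/t6.png')[130:230,270:370],None,fx=4,fy=4,interpolation=cv2.INTER_CUBIC)
B=cv2.resize(cv2.imread('pics/s6.png')[140:240,280:380],None,fx=4,fy=4,interpolation=cv2.INTER_CUBIC)
cv2.imwrite('pics/c8.png',np.hstack([A,B]))
E
```

```text
[511.1777595  -82.91629644 179.68003428] [1.79973210e+02 1.60065392e-02 1.77223968e+02] [-1.05045640e+01  1.46380148e+01  1.00124885e+02  3.16087165e-02
  6.52248447e+01 -9.77417786e+01]
(array([ 418.83, -311.54,    2.99]), np.float64(171.2), np.float64(22.9)) (array([6.0824e+02, 3.8060e+01, 4.4000e-01]), np.float64(25.4), np.float64(54.2))
(array([ 417.13, -313.04,    3.17]), np.float64(181.4), np.float64(29.3)) (array([605.04,  31.54,   1.62]), np.float64(93.1), np.float64(110.8))
```

View pics/c8.png

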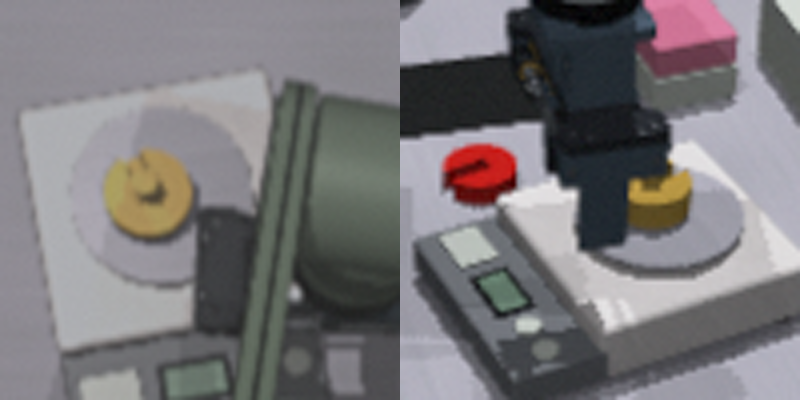

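apply_moves(delta_pos=[[-0.4, -1, -0.3], [-0.4, -1, -0.3], [-0.4, -1, -0.3], [-0.4, -1, -0.3], [-0.4, -1, -0.3]], rot=[[0, 0, 0], [0, 0, 0], [0, 0, 0], [0, 0, 0], [0, 0, 0]], hand=[1, 1, 1, 1, 1])

```text
time_s: 15.25
ee_pos: [463.2, -203.4, 142.6]
ee_rot: [179.9, -0.1, 177.2]
force: [-0.1, -0.3, -0.4]
gripper_width: 91.2
gripper_force: 0.0
```

apply_moves(delta_pos=[[-0.37, -0.91, -0.6], [-0.37, -0.91, -0.6], [-0.37, -0.91, -0.6], [-0.37, -0.91, -0.6], [-0.37, -0.91, -0.6], [-0.37, -0.91, -0.6]], rot=[[0, 0, 0], [0, 0, 0], [0, 0, 0], [0, 0, 0], [0, 0, 0], [0, 0, 0]], hand=[1, 1, 1, 1, 1, 1])

```text
time_s: 15.75
ee_pos: [420.5, -310.6, 71.8]
ee_rot: [179.9, 0.0, 177.3]
force: [0.2, -0.5, 0.3]
gripper_width: 91.0
gripper_force: 0.0
```

```bash
python3 av.py
```

```text
[ 420.68356516 -310.50615708   72.70973677] [0.27555169 0.11909353 0.15581264] 177.42340152775932 [-0.54507673 -0.49794237  0.06187845] 91.53166216500085 0.0 16.05
```

apply_moves(delta_pos=[[-0.022, -0.015, -0.15], [-0.022, -0.015, -0.3], [-0.022, -0.015, -0.42], [-0.022, -0.015, -0.52], [-0.022, -0.015, -0.552], [-0.022, -0.015, -0.552], [-0.022, -0.015, -0.552]], rot=[[0, 0, 0], [0, 0, 0], [0, 0, 0], [0, 0, 0], [0, 0, 0], [0, 0, 0], [0, 0, 0]], hand=[1, 1, 1, 1, 1, 1, 1])

```text
time_s: 16.63
ee_pos: [417.1, -313.3, 6.1]
ee_rot: [-180.0, 0.0, 177.3]
force: [-0.9, 0.1, -0.6]
gripper_width: 91.2
gripper_force: 0.0
```

apply_moves(delta_pos=[[0, 0, 0], [0, 0, 0], [0, 0, 0], [0, 0, 0], [0, 0, 0], [0, 0, 0], [0, 0, 0], [0, 0, 0], [0, 0, 0], [0, 0, 0]], rot=[[0, 0, 0], [0, 0, 0], [0, 0, 0], [0, 0, 0], [0, 0, 0], [0, 0, 0], [0, 0, 0], [0, 0, 0], [0, 0, 0], [0, 0, 0]], hand=[0, 0, 0, 0, 0, 0, 0, 0, 0, 0], newtons=30)

```text
time_s: 17.47
ee_pos: [416.6, -313.2, 5.8]
ee_rot: [180.0, 0.0, 177.3]
force: [0.1, 2.0, 5.0]
gripper_width: 59.1
gripper_force: 30.0
```

```bash
python3 av.py
```

```text
[ 416.62749908 -313.20964414    5.80105515] [0.01216446 0.00566429 0.01193739] 177.31169634780267 [-0.35594297  1.37491151  4.98023981] 59.045039543545506 30.00094547867775 17.7667
```

apply_moves(delta_pos=[[0, 0, 0.2], [0, 0, 0.5], [0, 0, 0.8], [0, 0, 1], [0, 0, 1]], rot=[[0, 0, 0], [0, 0, 0], [0, 0, 0], [0, 0, 0], [0, 0, 0]], hand=[0, 0, 0, 0, 0])

```text
time_s: 18.18
ee_pos: [419.2, -315.6, 130.1]
ee_rot: [-179.6, 0.5, 177.3]
force: [1.0, -1.2, -2.9]
gripper_width: 59.3
gripper_force: 30.0
```

apply_moves(delta_pos=[[0.6, 1, 0.4], [0.6, 1, 0.4], [0.6, 1, 0.4], [0.6, 1, 0.4], [0.6, 1, 0.4]], rot=[[0, 0, 0], [0, 0, 0], [0, 0, 0], [0, 0, 0], [0, 0, 0]], hand=[0, 0, 0, 0, 0])

```text
time_s: 18.6
ee_pos: [490.9, -190.1, 173.4]
ee_rot: [179.9, 0.1, 177.6]
force: [-0.2, -0.1, -2.9]
gripper_width: 58.6
gripper_force: 30.0
```

apply_moves(delta_pos=[[0.8, 1, 0], [0.8, 1, 0], [0.8, 1, 0], [0.8, 1, 0], [0.8, 1, 0]], rot=[[0, 0, 0.28], [0, 0, 0.28], [0, 0, 0.28], [0, 0, 0.28], [0, 0, 0.28]], hand=[0, 0, 0, 0, 0])

```text
time_s: 19.02
ee_pos: [587.0, -69.7, 170.9]
ee_rot: [179.9, 0.0, -158.3]
force: [0.5, -0.3, -2.0]
gripper_width: 59.5
gripper_force: 30.0
```

apply_moves(delta_pos=[[0.9, 1, 0], [0.9, 1, 0], [0.9, 1, 0], [0.9, 1, 0], [0.9, 1, 0], [0.9, 1, 0]], rot=[[0, 0, 0], [0, 0, 0], [0, 0, 0], [0, 0, 0], [0, 0, 0], [0, 0, 0]], hand=[0, 0, 0, 0, 0, 0])

```text
time_s: 19.52
ee_pos: [692.3, 47.0, 170.1]
ee_rot: [180.0, -0.3, -158.5]
force: [-0.1, -0.6, -3.0]
gripper_width: 58.8
gripper_force: 30.0
```

```bash
python3 av.py
```

```text
[691.53488853  45.23882212 172.29231218] [0.20786398 0.29635166 1.01264534] -158.68225624238872 [ 0.73174092  0.95637683 -2.89593099] 58.74500494384418 29.99916449189186 19.8167
```

apply_moves(delta_pos=[[0.032, 0.225, -0.2], [0.032, 0.225, -0.4], [0.032, 0.225, -0.55], [0.032, 0.225, -0.55], [0.032, 0.225, -0.55]], rot=[[0, 0, 0], [0, 0, 0], [0, 0, 0], [0, 0, 0], [0, 0, 0]], hand=[0, 0, 0, 0, 0])

```text
time_s: 20.23
ee_pos: [695.6, 73.0, 107.1]
ee_rot: [180.0, -0.1, -158.7]
force: [0.1, -0.2, -2.4]
gripper_width: 59.0
gripper_force: 30.0
```

```bash
python3 av.py; python3 - <<'E'
from h import *
b=viewer.grab_frame("side")
print(fit([b],[607,37.5,.37],33,80,20,True,9))
t=cv2.imread('pics/t6.png')
save(b,"s7.png")
A=cv2.resize(t[155:200,285:325],(400,450),interpolation=cv2.INTER_CUBIC)
B=cv2.resize(cv2.imread('pics/s7.png')[155:200,320:360],(400,450),interpolation=cv2.INTER_CUBIC)
f=viewer.grab_frame("top")
for x in[(607,37.7,80),(607,37.7,129),(607,37.7,100)]: print(x,proj(f,x),proj(b,x))
cv2.imwrite('pics/c9.png',np.hstack([A,B]))
E
```

```text
[697.3038983   73.28058816 109.33513063] [0.26070229 0.14349603 0.38625925] -158.65255283100373 [-0.33830269 -1.19835464 -2.90254864] 58.917789318549545 29.999182485044003 20.5333
(array([6.0284e+02, 3.3620e+01, 3.5000e-01]), np.float64(19.9), np.float64(62.3))
(607, 37.7, 80) [306.61467547 178.67995115] [342.78409506 188.64906328]
(607, 37.7, 129) [306.15212567 174.97147002] [343.18357182 176.43914951]
(607, 37.7, 100) [306.43074124 177.20526316] [342.94542435 183.71807116]
```

View pics/c9.png

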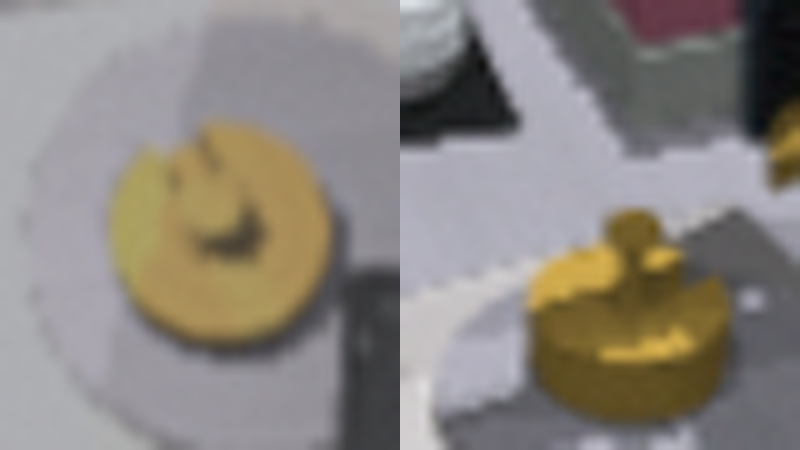

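apply_moves(delta_pos=[[-0.14, -0.055, -0.03], [-0.28, -0.11, -0.03], [-0.42, -0.165, -0.03], [-0.42, -0.165, -0.03], [-0.42, -0.165, -0.03]], rot=[[0, 0, 0], [0, 0, 0], [0, 0, 0], [0, 0, 0], [0, 0, 0]], hand=[0, 0, 0, 0, 0])

```text
time_s: 21.05
ee_pos: [645.8, 53.7, 104.6]
ee_rot: [-180.0, 0.0, -158.6]
force: [1.2, -0.5, -2.9]
gripper_width: 58.9
gripper_force: 30.0
```

```bash
python3 av.py
```

```text
[646.86415548  54.09091006 104.24549526] [0.16677892 0.09083514 0.27494926] -158.6122815935972 [ 0.40800833  0.15417631 -2.90158854] 59.08319082844531 29.999282844364643 21.35
```

apply_moves(delta_pos=[[-0.03, -0.012, 0.012], [-0.07, -0.029, 0.012], [-0.11, -0.045, 0.012], [-0.15, -0.062, 0.012], [-0.19, -0.078, 0.012], [-0.23, -0.095, 0.012], [-0.27, -0.111, 0.012], [-0.31, -0.127, 0.012], [-0.343, -0.141, 0.012], [-0.343, -0.141, 0.012]], rot=[[0, 0, 0], [0, 0, 0], [0, 0, 0], [0, 0, 0], [0, 0, 0], [0, 0, 0], [0, 0, 0], [0, 0, 0], [0, 0, 0], [0, 0, 0]], hand=[0, 0, 0, 0, 0, 0, 0, 0, 0, 0])

```text
time_s: 22.18
ee_pos: [603.8, 36.6, 105.4]
ee_rot: [180.0, -0.1, -158.6]
force: [0.5, -0.1, -2.9]
gripper_width: 59.1
gripper_force: 30.0
```

```bash
python3 av.py
```

```text
[605.02177224  36.99021302 105.45359823] [0.25484667 0.10576433 0.05839616] -158.61883626553038 [ 0.75476012 -0.33311053 -1.97987475] 58.62577383419924 29.99912168830633 22.4833
```

No contact forces; lower gently.

apply_moves(delta_pos=[[0, 0, -0.008], [0, 0, -0.015], [0, 0, -0.018], [0, 0, -0.018], [0, 0, -0.018]], rot=[[0, 0, 0], [0, 0, 0], [0, 0, 0], [0, 0, 0], [0, 0, 0]], hand=[0, 0, 0, 0, 0])

```text
time_s: 22.9
ee_pos: [604.8, 37.0, 103.1]
ee_rot: [180.0, -0.0, -158.6]
force: [1.0, 0.0, -1.8]
gripper_width: 58.6
gripper_force: 30.0
```

apply_moves(delta_pos=[[0, 0, -0.004], [0, 0, -0.006], [0, 0, -0.006]], rot=[[0, 0, 0], [0, 0, 0], [0, 0, 0]], hand=[0, 0, 0])

```text
time_s: 23.15
ee_pos: [604.9, 37.0, 102.9]
ee_rot: [180.0, 0.0, -158.6]
force: [-0.4, 0.2, 0.4]
gripper_width: 59.1
gripper_force: 30.0
```

apply_moves(delta_pos=[[0, 0, 0], [0, 0, 0], [0, 0, 0], [0, 0, 0], [0, 0, 0], [0, 0, 0]], rot=[[0, 0, 0], [0, 0, 0], [0, 0, 0], [0, 0, 0], [0, 0, 0], [0, 0, 0]], hand=[0.75, 0.85, 0.95, 1, 1, 1])

```text
time_s: 23.65
ee_pos: [604.9, 37.0, 102.5]
ee_rot: [180.0, 0.0, -158.6]
force: [-0.2, 0.2, -0.7]
gripper_width: 91.2
gripper_force: 0.0
```

apply_moves(delta_pos=[[0, 0, 0.1], [0, 0, 0.3], [0, 0, 0.6], [0, 0, 0.9], [0, 0, 0.9]], rot=[[0, 0, 0], [0, 0, 0], [0, 0, 0], [0, 0, 0], [0, 0, 0]], hand=[1, 1, 1, 1, 1])

```text
time_s: 24.07
ee_pos: [608.8, 37.1, 218.4]
ee_rot: [-179.7, 0.8, -158.6]
force: [1.8, 0.4, -0.1]
gripper_width: 91.4
gripper_force: 0.0
```

apply_moves(delta_pos=[[-0.8, -1, 0], [-0.8, -1, 0], [-0.8, -1, 0], [-0.8, -1, 0], [-0.8, -1, 0], [-0.8, -1, 0]], rot=[[0, 0, 0], [0, 0, 0], [0, 0, 0], [0, 0, 0], [0, 0, 0], [0, 0, 0]], hand=[1, 1, 1, 1, 1, 1])

```text
time_s: 24.57
ee_pos: [508.3, -83.9, 210.8]
ee_rot: [-180.0, 0.1, -158.8]
force: [0.1, -0.1, -0.3]
gripper_width: 91.2
gripper_force: 0.0
```

```bash
python3 - <<'E'
from h import *
a=viewer.grab_frame("top");b=viewer.grab_frame("side");save(a,"t8.png");save(b,"s8.png")
print(fit([a],[607,37.5,3.5],30,100,14,True,9),env.state()["time_s"])
A=cv2.resize(cv2.imread('pics/t8.png')[155:200,285:325],(400,450),interpolation=cv2.INTER_CUBIC)
B=cv2.resize(cv2.imread('pics/s8.png')[155:200,320:360],(400,450),interpolation=cv2.INTER_CUBIC)
cv2.imwrite('pics/c10.png',np.hstack([A,B]))
E
```

```text
(array([604.68,  38.39,   4.01]), np.float64(229.5), np.float64(38.8)) 24.6667
```

View pics/c10.png

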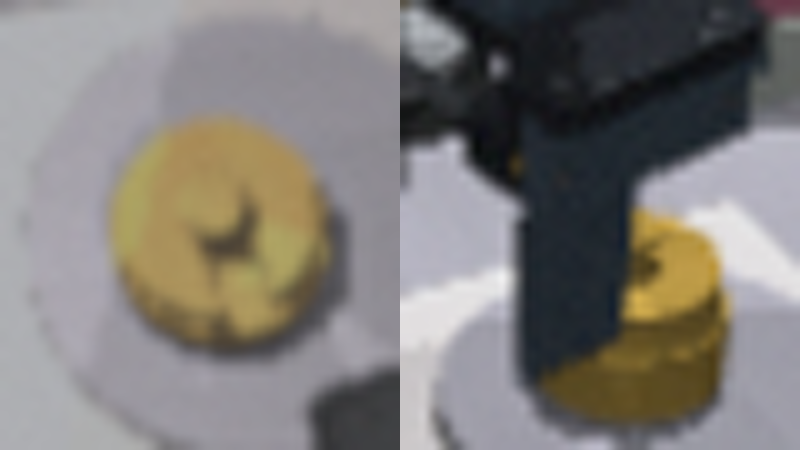

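```bash
python3 -c "
from workcell import env
print(env.job_done())"
```

```text
the job is handed in; nothing more can be done
None
```

The job is handed in at about 25 s of the 72 s allowed: the scale was tared at about 8–9 N, and both brass discs lie flat on the hanger, pushed in to the stem, with their slots opposite; the hand-in call returned no verdict, so this rests on the force readings and the last camera pictures.

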